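# Hold the handle case lid at 45 degrees

### The arm

A 6-joint arm with a two-finger parallel gripper is mounted at the origin on the work surface. World frame = base frame: x ahead of the robot, y to its left, z up, the work surface at z = 0. Lengths are in m, angles in rad, forces in N, time in s.
With the tool pointing down it reaches from about 0.35 to 0.925 m from the base axis. Payload 6.4 kg.
Tool frame: the origin (TCP) lies at the very end of the fingers, on their centre line; the grasp point (between the pads) lies 19 mm behind it (bot.grip_depth is the z of the grasp point in the tool frame, in m); z points along the fingers, y is the line along which they close (so a half turn about z gives the same grasp; the last joint's range is limited). The gripper opens to 85 mm and grips with 20 to 120 N. Pads are 22 mm wide; open, the fingers measure 114 mm over their backs; the gripper's body (76 mm by 85 mm) begins 54 mm behind the grasp point. The pads swing forward as they close: fully open they stand 13 mm farther back than shut.
Start: joints at [-0.174, 0.245, 1.558, -0, 1.339, -0.174], TCP at [0.65, 0, 0.231] pointing down, gripper open.
Joint ranges: [-3.13, 3.13], [-1.02, 2.26], [0.13, 2.54], [-0.95, 4.09], [0.21, 2.88], [-2.74, 2.74]. Speed limits (rad/s): [2.57, 2.57, 3.14, 3.14, 3.14, 3.14].

### API

Orientations are given as a unit quaternion [x, y, z, w].
In Python, from bench import bot, viewer gives the robot as it stands. The module is installed in compiled form; this text tells all that it offers.
- The arm moves only by the tool arm_command, never from a script. Its argument "series" is a list of rows, each an object with "translation": the shift along the tool's x, y, z scaled (see below), a list of three; "rot": the turn, a rotation vector about the tool's x, y, z scaled (see below), a list of three; "claw": the opening, from 0 (shut) to 1 (fully open). In form: [{"translation": [x, y, z], "rot": [rx, ry, rz], "claw": claw}, ...]. A call has exactly 5 rows; each row shifts and turns the commanded pose from where the row before left it, along the tool's axes as they then stand; what a row does not reach is not made up. The controller multiplies each number of a shift by 3 cm and each number of a turn by 5 degrees. A row lasts 1/12 s, in which the tool goes at most 41.7 mm and 7.16 degrees, less where a joint would pass 70% of its speed; a pose out of reach is approached as far as the arm can. A call with a number of a shift or a turn outside -1 to 1 is refused whole. A call with a gripper value outside its range is refused whole. The fingers move at their own pace and stop on an object; "grip_force" is the grip in N (left out, the last holds). Time passes only in rows, so rows that do not move let the fingers close, or fill a call up. It gives the time, the measured TCP pose, the force, the opening and the grip force at its end, in the units of the state.
- bot.read_state(): the state, without advancing time (a new reading comes with each control period).
- viewer.camera(name): name is "scene" or "side" or "wrist"; returns the picture (480x640x3 uint8, red, green, blue); there is no depth.
- viewer.calibration(name): a dict with "fx", "fy", "cx", "cy" (pixels), "origin" and "rotation" of the camera in the world. Camera axes: x right, y up, looking along -z (the intrinsics and any distortion apply to the point x, -y, -z); pixel columns grow to the right and rows downward; lengths in m; the calibration is good to about 2 mm. A picture is of the moment at which its call begins: read the wrist's pose just before it. calibration takes no time and is no camera call; for the wrist camera it gives the pose at the moment of the call.
- bot.finish_job(): hands the job in; it is judged then, once.
Trained networks look in the newest picture that a camera, given by its name, has taken for a name from the list of things; names that differ only in an ending like _2 or _b are one class to them, and where a whole thing is asked for, a point or a joint stands for the part that bears it (a point fixed in the world has none). Each returns a list of dicts, best first, with "p" (0 to 1); they miss things now and then, are a little off and sometimes report something else, mostly with a low value. They report only what shows in the picture. A call takes as long as a camera call.
- viewer.boxes_of(camera, query): "position" ([x, y, z] in m, in world coordinates, good to about 4 mm: the middle of the surface that is visible of it).
- viewer.masks_of(camera, query): "pixels" (480x640 bool, what is visible of it).
The state is a dict: "t": time; "q": joint angles; "joint_velocities": joint speeds; "joint_torque": joint torques, N m; "eef_pos": TCP position; "tcp_rot": TCP orientation; "contact_force": force on the tool from outside, world axes, zero at the start; "torque": the same for the moment, N m; "grip_width": opening from 0.0 (shut) to 1.0 (fully open); "grasp_force": force on a finger pad.
Only numpy, scipy, OpenCV 4.12 (cv2) and the standard library are available. Lean on these libraries where they do the work, as an engineer would, in place of code of your own. Each camera call takes 0.05 s, during which the arm holds its last target. There are 200 camera calls.

### The job

The hinge on the handle case has just been refitted: take the blue lid by its brass grip, swing it all the way back until it rests on its stop, then bring it down again to 45 degrees open (level with the red line on the case's end) and keep holding it there by the grip, so that I can fit the new lid stay. Move it gently, without letting it drop or slam, and leave the other things on the bench where they are. Finish while still holding the lid: do not let go, it would fall shut.

Things in the scene. Friction and masses are not known exactly. Their poses are not given: they have to be found in the camera images.
- lid (a joint): opening angle of the lid in rad: 0 shut (level), 0.785 = 45 degrees, 1.833 = 105 degrees, on its stop. The hinge drags slightly, but the lid (0.26 to 0.52 kg) falls shut from below about 90 degrees; past that it falls back onto the stop and rests there
- hinge (a point): middle of the hinge line, fixed to the case; its z is up, its y runs along the hinge line, and its -x points level from the hinge to the front of the case, where the grip is when shut. At lid angle a the grip centre is at 162*cos(a) mm along -x and 162*sin(a) mm up from this point
- grip (a point): knurled brass crossbar on the lid's front edge: a cylinder 20 mm in diameter, 40 mm long, parallel to the hinge line (its y axis). Origin at its centre, 32 mm out from the lid's edge on a steel stalk 14 mm wide, 6 mm thick. Both flat ends (40 mm apart) are free to be pinched from above; the bar can turn in such a pinch as the lid swings. Its x axis points along the lid to the hinge
- case: grey steel case, fixed, 130 mm front to back, 200 mm along the hinge, 65 mm high, on a 6 mm platform; origin under the platform's centre, -x to the front, z up. The blue lid, a 130 by 200 by 6 mm plate, lies on the rim, hinged at the rear (+x), its mid-plane 74 mm above the origin. On the +y end a thin white arc (65 mm from the hinge) has a red line at 45 degrees
- lift: fixed bench lift under the case: dark steel foot 130 by 160 mm with a brass knob at its +y side; origin under its centre on the bench. The platform stands 50 to 75 mm above the bench; its knob does not turn
- sleeve: bystander: upright chrome handle sleeve, a tube 36 mm in diameter, 55 mm high; origin at its underside centre
- emery: bystander: slate grey emery block, 60 by 90 by 28 mm high; origin at its underside centre
- scoop: bystander: green plastic scoop, tray 90 by 70 by 32 mm with a 90 mm handle towards -x; origin under the tray's centre
- pickup: bystander: magnetic pickup tool, 215 mm long lying along x, red handle 90 by 18 by 16 mm towards -x; origin on the bench near its middle

How it is judged:
By the outcome, as a careful person would: the job done as asked, in the order asked, and still so for the second after the job is handed in, while the arm keeps its last pose, push and grip.
It also fails if it takes over 50 s, if anything falls off the work surface, if the arm or the gripper's body presses on something with over 40 N, if the wrist force passes 120 N, or if a joint passes its speed limit or range.

## Working session

There is one attempt and no reset: what is moved stays moved. The work goes in short steps, Python scripts to look and compute and a tool call to move; the robot and the scene stay as the last step left them, time stands still between calls to the robot, and variables do not carry over. Pictures are saved under pics/ and viewed, at most 10 in all, crops included, and the job is handed in when it is done.

Besides the shell and the picture viewer there is one more tool, called after "Call:" in YAML: its name, and indented under it one key for each argument. arm_command: Moves the arm, as the interface text tells. Shifts and turns lie within -1 to 1; 1 stands for 3 cm of shift or 5 degrees of turn. Its arguments: {"type":"object","properties":{"series":{"type":"array","items":{"type":"object","properties":{"translation":{"type":"array","items":{"type":"number"}},"rot":{"type":"array","items":{"type":"number"}},"claw":{"type":"number"}}}},"grip_force":{"type":"number"}},"required":["series"]}

```bash
mkdir -p pics; python3 - <<'E'
from bench import bot, viewer
import cv2,numpy as np
s=bot.read_state(); print(s['t'],s['eef_pos'],s['tcp_rot'],s['grip_width'],bot.grip_depth)
ims=[]
for c in ['scene','side']:
    im=viewer.camera(c); ims.append(im)
    k=viewer.calibration(c); print(c,{a:np.round(b,4).tolist() for a,b in k.items()})
    for q in ['grip','lid','case','lift','sleeve','emery','scoop','pickup']:
        print(q,[(round(d['p'],2),np.round(d['position'],3).tolist()) for d in viewer.boxes_of(c,q)[:2]])
    cv2.imwrite(f'pics/{c}0.png',im[:,:,::-1])
E
```

```text
0.0 [6.49432524e-01 9.94050307e-05 2.30161483e-01] [ 7.07105409e-01  7.07107456e-01 -5.73071921e-04 -8.10725876e-04] 1.0023833411718681 -0.0187
scene {'fx': 448.8915, 'fy': 448.8915, 'cx': 324.4612, 'cy': 240.1547, 'origin': [1.2658, -0.0402, 0.7425], 'rotation': [0.3013, 0.2635, 0.6188, 0.6759]}
grip [(0.73, [0.544, -0.041, 0.132])]
lid [(0.91, [0.545, -0.038, 0.13])]
case [(0.57, [0.597, -0.04, 0.126])]
lift [(0.69, [0.624, -0.028, 0.016])]
sleeve [(0.69, [0.456, 0.172, 0.028]), (0.59, [0.566, 0.178, 0.035])]
emery [(0.96, [0.456, 0.173, 0.027])]
scoop [(0.66, [0.696, -0.258, 0.018])]
pickup [(0.75, [0.523, -0.246, 0.013])]
side {'fx': 472.1177, 'fy': 472.1177, 'cx': 319.4917, 'cy': 239.5252, 'origin': [0.5547, -0.6889, 0.6017], 'rotation': [0.4725, -0.0131, -0.0263, 0.8809]}
grip [(0.56, [0.533, -0.042, 0.133])]
lid [(0.93, [0.53, -0.043, 0.132])]
case [(0.67, [0.541, -0.083, 0.132])]
lift [(0.57, [0.547, -0.094, 0.019])]
sleeve [(0.7, [0.551, 0.176, 0.05])]
emery [(0.7, [0.434, 0.182, 0.03]), (0.17, [0.534, -0.041, 0.13])]
scoop [(0.83, [0.688, -0.261, 0.022])]
pickup [(0.59, [0.517, -0.247, 0.011])]
```

View pics/scene0.png

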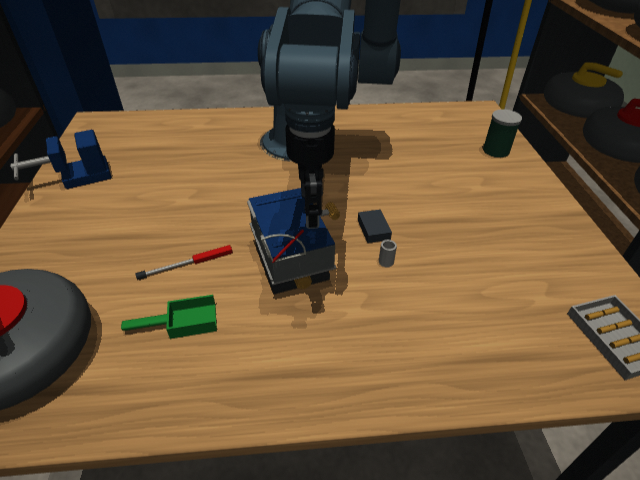

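View pics/side0.png

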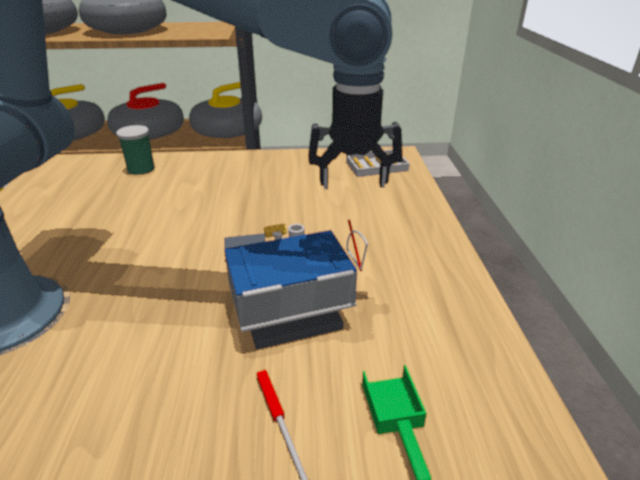

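The scene view shows the case with its grip on the right (brass, about 333,213). The side view shows the same brass at the far side (275,230). So the case's -x points to world +y and the hinge lies along world x. The fingers already close along x. Next I'll measure the corners.

```bash
python3 - <<'E'
from bench import bot, viewer
import cv2,numpy as np
out=[]
for c in ['scene','side','wrist']:
    im=viewer.camera(c)
    k=viewer.calibration(c)
    m=viewer.masks_of(c,'lid'); 
    np.savez(f'{c}.npz',im=im,**{a:np.array(b) for a,b in k.items()},m=m[0]['pixels'] if m else 0)
    if m:
        u=m[0]['pixels'].astype(np.uint8); cs,_=cv2.findContours(u,0,2); h=max(cs,key=cv2.contourArea)
        print(c,m[0]['p'],u.sum(),cv2.approxPolyDP(h,4,True)[:,0].tolist())
    if c=='wrist': print(np.round(k['origin'],3),np.round(k['rotation'],3)); cr=im
    else:
        x,y=(225,180) if c=='scene' else (210,205); cr=cv2.resize(im[y:y+120,x:x+160],None,fx=3,fy=3,interpolation=2)
    cr=cv2.resize(cr,(400,300)); out.append(cr)
out.append(out[0]*0)
cv2.imwrite('pics/c1.png',np.vstack([np.hstack(out[:2]),np.hstack(out[2:])])[:,:,::-1])
E
```

```text
scene 0.59 3531 [[334, 205], [328, 203], [318, 225], [308, 228], [299, 189], [250, 199], [272, 256], [300, 231], [300, 241], [282, 256], [333, 245], [321, 217], [337, 218]]
side 0.84 5722 [[225, 249], [238, 295], [356, 270], [330, 230], [284, 237], [286, 226], [277, 223], [264, 228], [271, 240]]
wrist 0.85 47702 [[0, 242], [0, 275], [73, 398], [130, 380], [156, 343], [177, 332], [186, 320], [206, 322], [210, 367], [311, 343], [308, 322], [298, 310], [304, 301], [302, 281], [266, 171], [134, 206], [121, 175], [139, 165], [139, 156], [129, 140], [115, 138], [71, 151], [62, 159], [69, 178], [99, 184], [109, 213]]
[0.65  0.083 0.373] [-0.162 -0.    -0.     0.987]
```

View pics/c1.png

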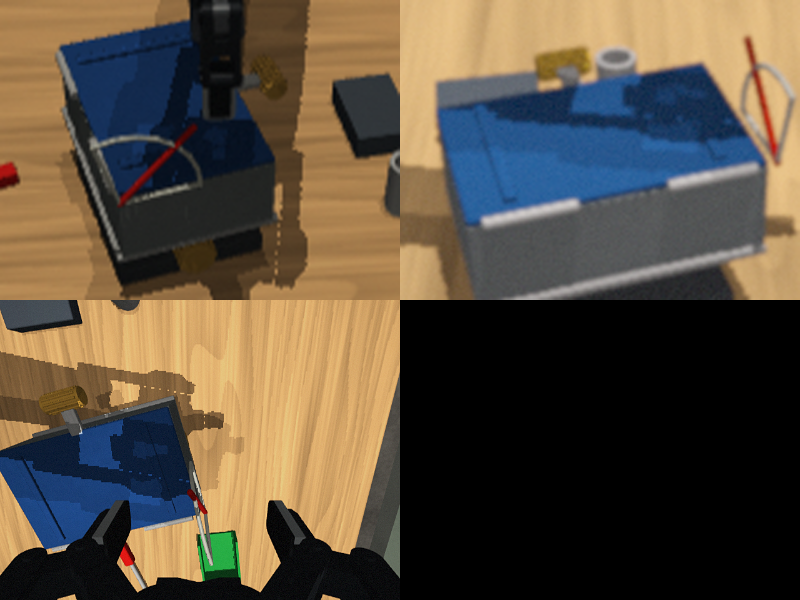

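The wrist view shows the brass bar near full-resolution (100,161) and the case yawed about 15 deg. Next I'll fit the hinge pose to the corners and the bar in all three views.

```bash
cat > fit.py <<'E'
import numpy as np
from scipy.spatial.transform import Rotation as R
from scipy.optimize import least_squares
def project(k,P):
    p=R.from_quat(k['rotation']).inv().apply(np.atleast_2d(P)-k['origin'])
    return np.c_[k['cx']+k['fx']*p[:,0]/-p[:,2], k['cy']-k['fy']*p[:,1]/-p[:,2]]
# local hinge frame: (x,y,z); x to the rear
C=dict(rl=(0,-.1,.003),rr=(0,.1,.003),fl=(-.13,-.1,.003),fr=(-.13,.1,.003),grip=(-.162,0,0))
obs=dict(scene=dict(rl=(250,199),rr=(272,256),fr=(333,245),grip=(332,210)),
 side=dict(fl=(225,249),rl=(238,295),rr=(356,270),fr=(330,230),grip=(275,231)),
 wrist=dict(fr=(266,171),rr=(311,343),rl=(73,398),grip=(100,161)))
cam={c:dict(np.load(c+'.npz')) for c in obs}
def world(v,P): return v[:3]+R.from_euler('z',v[3]).apply(np.atleast_2d(P))
def res(v,cs=obs):
    return np.concatenate([(project(cam[c],world(v,[C[n] for n in obs[c]]))-np.array(list(obs[c].values()))).ravel() for c in cs])
if __name__=='__main__':
    for cs in (['scene','side','wrist'],['scene','side'],['wrist','side']):
        s=least_squares(lambda v:res(v,cs),[.56,-.12,.13,-1.3],loss='soft_l1',f_scale=3)
        v=s.x; print(cs,np.round(v,4),'yawdeg',np.degrees(v[3])+90,'grip',np.round(world(v,C['grip']),4)); print(np.round(res(v,cs).reshape(-1,2),1).tolist())
E
python3 fit.py
```

```text
['scene', 'side', 'wrist'] [ 0.554  -0.1     0.1261 -1.3152] yawdeg 14.645974666839479 grip [[0.5131 0.0567 0.1261]]
[[-2.8, -0.9], [-1.3, 2.3], [0.9, -1.9], [-0.9, 1.1], [-2.2, 0.5], [-2.8, 0.4], [0.4, 0.7], [0.5, 0.4], [-0.8, 1.0], [-0.1, -1.0], [6.9, -0.6], [-3.3, 0.8], [0.9, -0.6]]
['scene', 'side'] [ 0.5551 -0.0979  0.1259 -1.3167] yawdeg 14.557565845069462 grip [[0.5144 0.0589 0.1259]]
[[-1.7, -0.6], [-0.2, 2.7], [2.0, -1.4], [0.2, 1.5], [-1.3, -0.2], [-1.9, -0.5], [0.9, 0.0], [1.1, -0.1], [-0.0, 0.4]]
['wrist', 'side'] [ 0.5542 -0.1003  0.1261 -1.3134] yawdeg 14.749216446021677 grip [[0.513  0.0564 0.1261]]
[[-0.1, -0.8], [7.2, -0.6], [-2.8, 1.1], [0.9, -0.2], [-2.2, 0.6], [-2.6, 0.5], [0.5, 0.7], [0.5, 0.4], [-0.8, 1.1]]
```

Call:
arm_command:
  series:
    - {"translation":[0.38,-0.91,0],"rot":[0,0,0],"claw":1}
    - {"translation":[0.38,-0.91,0],"rot":[0,0,0],"claw":1}
    - {"translation":[0.38,-0.91,0],"rot":[0,0,0],"claw":1}
    - {"translation":[0.38,-0.91,0],"rot":[0,0,0],"claw":1}
    - {"translation":[0.38,-0.91,0],"rot":[0,0,0],"claw":1}
  grip_force: 50

```text
t: 1.62
eef_pos: [0.5122, 0.0574, 0.2312]
tcp_rot: [0.707, 0.707, 0.0, -0.0]
contact_force: [-0.5, -0.2, 0.1]
grip_width: 1.002
grasp_force: 0.0
```

Call:
arm_command:
  series:
    - {"translation":[0,0,0.3],"rot":[0,0,-1],"claw":1}
    - {"translation":[0,0,0.3],"rot":[0,0,-1],"claw":1}
    - {"translation":[0,0,0.3],"rot":[0,0,-0.93],"claw":1}
    - {"translation":[0,0,0],"rot":[0,0,0],"claw":1}
    - {"translation":[0,0,0],"rot":[0,0,0],"claw":1}

```text
t: 2.03
eef_pos: [0.5133, 0.057, 0.2041]
tcp_rot: [0.612, 0.791, -0.0, -0.0]
contact_force: [0.6, 0.2, -0.0]
grip_width: 1.002
grasp_force: 0.0
```

```bash
python3 - <<'E'
from bench import bot, viewer
import cv2,numpy as np
from scipy.spatial.transform import Rotation as R
s=bot.read_state(); print(s['t'],s['eef_pos'],np.round(R.from_quat(s['tcp_rot']).as_matrix(),3).tolist(),s['contact_force'])
from fit import project
g=[.5131,.0567,.1261]
for c in ['wrist','scene']:
    im=viewer.camera(c); k=viewer.calibration(c)
    print(c,project(k,g))
    np.savez(f'{c}1.npz',im=im,**{a:np.array(b) for a,b in k.items()})
    if c=='wrist': cv2.imwrite('pics/w2.png',im[:,:,::-1])
    hsv=cv2.cvtColor(im,cv2.COLOR_RGB2HSV)
E
```

```text
2.0333 [0.51326075 0.05703024 0.20411545] [[-0.251, 0.968, -0.001], [0.968, 0.251, 0.0], [0.0, -0.001, -1.0]] [ 0.56585708  0.16742591 -0.03849194]
wrist [[315.56923765 258.65673099]]
scene [[331.10348571 211.08567412]]
```

View pics/w2.png

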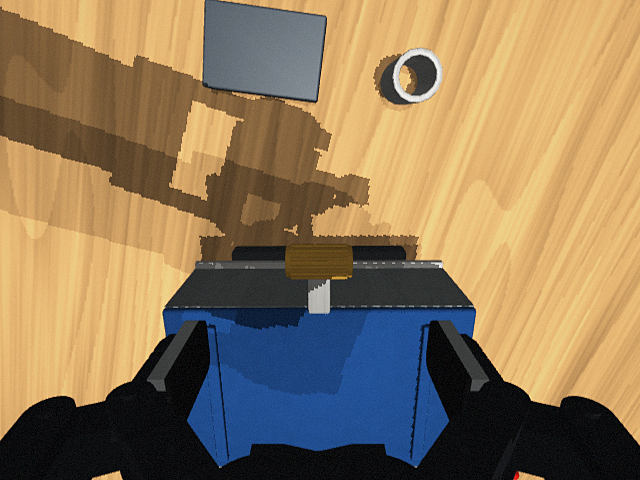

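The bar centre is at (319,262), against a predicted (316,259), and it is level. That calls for a 1–1.5 mm correction before descending.

Call:
arm_command:
  series:
    - {"translation":[-0.04,0.05,0.6],"rot":[0,0,0],"claw":1}
    - {"translation":[0,0,0.6],"rot":[0,0,0],"claw":1}
    - {"translation":[0,0,0.6],"rot":[0,0,0],"claw":1}
    - {"translation":[0,0,0.6],"rot":[0,0,0],"claw":1}
    - {"translation":[0,0,0.6],"rot":[0,0,0],"claw":1}

```text
t: 2.55
eef_pos: [0.516, 0.0561, 0.1144]
tcp_rot: [0.612, 0.791, 0.0, 0.001]
contact_force: [0.6, 0.1, -0.7]
grip_width: 1.003
grasp_force: 0.0
```

Call:
arm_command:
  series:
    - {"translation":[0,0,0.2],"rot":[0,0,0],"claw":1}
    - {"translation":[0,0,0.17],"rot":[0,0,0],"claw":1}
    - {"translation":[0,0,0],"rot":[0,0,0],"claw":1}
    - {"translation":[0,0,0],"rot":[0,0,0],"claw":0.6}
    - {"translation":[0,0,0],"rot":[0,0,0],"claw":0.6}

```text
t: 2.97
eef_pos: [0.5163, 0.0561, 0.1045]
tcp_rot: [0.611, 0.791, 0.001, 0.001]
contact_force: [0.7, 0.6, 0.9]
grip_width: 0.751
grasp_force: 0.0
```

```bash
python3 - <<'E'
from bench import bot, viewer
import cv2,numpy as np
s=bot.read_state(); print(s['t'],s['eef_pos'],s['contact_force'],s['grip_width'])
a=viewer.camera('wrist'); b=viewer.camera('side'); c=viewer.camera('scene')
f=lambda im,x,y:cv2.resize(im[y:y+120,x:x+160],(400,300),interpolation=2)
cv2.imwrite('pics/c3.png',np.vstack([np.hstack([cv2.resize(a,(400,300)),f(b,210,150)]),np.hstack([f(c,250,150),f(a,240,200)])])[:,:,::-1])
E
```

```text
2.9667 [0.51626886 0.05610809 0.10452773] [0.71794332 0.63842466 0.92551795] 0.7514408020448764
```

View pics/c3.png

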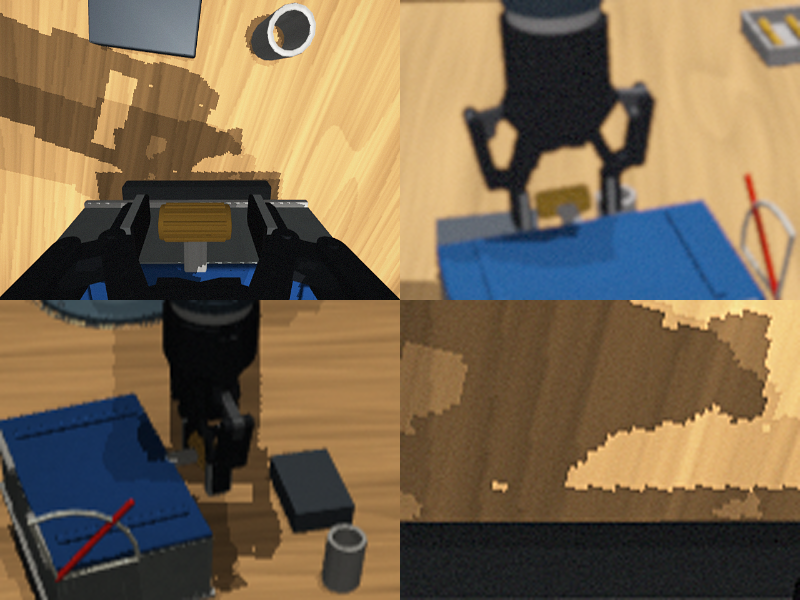

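The bar sits between the pads, about 1.5 mm off centre towards tool -y. I'll nudge the tool over and close.

Call:
arm_command:
  series:
    - {"translation":[0,-0.05,0],"rot":[0,0,0],"claw":0.5}
    - {"translation":[0,0,0],"rot":[0,0,0],"claw":0.3}
    - {"translation":[0,0,0],"rot":[0,0,0],"claw":0.2}
    - {"translation":[0,0,0],"rot":[0,0,0],"claw":0.2}
    - {"translation":[0,0,0],"rot":[0,0,0],"claw":0.2}
  grip_force: 60

```text
t: 3.53
eef_pos: [0.5142, 0.0558, 0.1039]
tcp_rot: [0.611, 0.791, 0.0, 0.0]
contact_force: [-2.6, 0.5, 6.2]
grip_width: 0.456
grasp_force: 61.1
```

Call:
arm_command:
  series:
    - {"translation":[0,0,0],"rot":[0,0,0],"claw":0.2}
    - {"translation":[0,0,0],"rot":[0,0,0],"claw":0.2}
    - {"translation":[0,0,0],"rot":[0,0,0],"claw":0.2}
    - {"translation":[0,0,0],"rot":[0,0,0],"claw":0.2}
    - {"translation":[0,0,0],"rot":[0,0,0],"claw":0.2}

```text
t: 3.95
eef_pos: [0.5142, 0.0558, 0.1039]
tcp_rot: [0.611, 0.791, 0.0, 0.0]
contact_force: [-1.7, 0.2, 5.1]
grip_width: 0.461
grasp_force: 61.1
```

```bash
python3 - <<'E'
import numpy as np
a=np.r_[0,1,3,6,9,12:91:3,92.5:103:1.5,103.5,104.2]
r=np.radians(a)
for i in range(1,len(a)): print(a[i],round(5.4*(np.cos(r[i])-np.cos(r[i-1])),2),round(-5.4*(np.sin(r[i])-np.sin(r[i-1])),2),'\n' if i%5==0 else '',end='; ')
E
```

```text
1.0 -0.0 -0.09 ; 3.0 -0.01 -0.19 ; 6.0 -0.02 -0.28 ; 9.0 -0.04 -0.28 ; 12.0 -0.05 -0.28 
; 15.0 -0.07 -0.27 ; 18.0 -0.08 -0.27 ; 21.0 -0.09 -0.27 ; 24.0 -0.11 -0.26 ; 27.0 -0.12 -0.26 
; 30.0 -0.13 -0.25 ; 33.0 -0.15 -0.24 ; 36.0 -0.16 -0.23 ; 39.0 -0.17 -0.22 ; 42.0 -0.18 -0.21 
; 45.0 -0.19 -0.21 ; 48.0 -0.21 -0.19 ; 51.0 -0.21 -0.18 ; 54.0 -0.22 -0.17 ; 57.0 -0.23 -0.16 
; 60.0 -0.24 -0.15 ; 63.0 -0.25 -0.13 ; 66.0 -0.26 -0.12 ; 69.0 -0.26 -0.11 ; 72.0 -0.27 -0.09 
; 75.0 -0.27 -0.08 ; 78.0 -0.27 -0.07 ; 81.0 -0.28 -0.05 ; 84.0 -0.28 -0.04 ; 87.0 -0.28 -0.02 
; 90.0 -0.28 -0.01 ; 92.5 -0.24 0.01 ; 94.0 -0.14 0.01 ; 95.5 -0.14 0.01 ; 97.0 -0.14 0.02 
; 98.5 -0.14 0.02 ; 100.0 -0.14 0.02 ; 101.5 -0.14 0.03 ; 103.5 -0.18 0.04 ; 104.2 -0.06 0.02 
;
```

Call:
arm_command:
  series:
    - {"translation":[0,0,-0.09],"rot":[0,0,0],"claw":0.2}
    - {"translation":[-0.01,0,-0.19],"rot":[0,0,0],"claw":0.2}
    - {"translation":[-0.02,0,-0.28],"rot":[0,0,0],"claw":0.2}
    - {"translation":[-0.04,0,-0.28],"rot":[0,0,0],"claw":0.2}
    - {"translation":[-0.05,0,-0.28],"rot":[0,0,0],"claw":0.2}

```text
t: 4.37
eef_pos: [0.5149, 0.0529, 0.1363]
tcp_rot: [0.611, 0.791, 0.001, -0.0]
contact_force: [6.0, 1.6, -6.1]
grip_width: 0.459
grasp_force: 60.9
```

Call:
arm_command:
  series:
    - {"translation":[-0.07,0,-0.27],"rot":[0,0,0],"claw":0.2}
    - {"translation":[-0.08,0,-0.27],"rot":[0,0,0],"claw":0.2}
    - {"translation":[-0.09,0,-0.27],"rot":[0,0,0],"claw":0.2}
    - {"translation":[-0.11,0,-0.26],"rot":[0,0,0],"claw":0.2}
    - {"translation":[-0.12,0,-0.26],"rot":[0,0,0],"claw":0.2}

```text
t: 4.78
eef_pos: [0.5184, 0.0397, 0.1761]
tcp_rot: [0.611, 0.791, 0.001, -0.001]
contact_force: [5.9, 2.3, -6.0]
grip_width: 0.456
grasp_force: 60.9
```

```bash
cat > st.py <<'E'
from bench import bot
import numpy as np
from scipy.spatial.transform import Rotation as R
S=np.array([.5142,.0558,.1039]); u=np.array([-.253,.967,0]); w=np.array([.967,.253,0])
s=bot.read_state(); d=np.array(s['eef_pos'])-S
x,y,z=d@u*1e3,d@w*1e3,d[2]*1e3
print(s['t'],'along',round(x,1),'side',round(y,1),'up',round(z,1),'angle',round(np.degrees(np.arctan2(z,162+x)),2),'r',round(np.hypot(z,162+x),1),'F',np.round(s['contact_force'],1),'Fu',round(float(np.dot(s['contact_force'],u)),1),'M',np.round(s['torque'],2),'w',round(s['grip_width'],3),round(s['grasp_force'],1))
print(np.round(R.from_quat(s['tcp_rot']).as_matrix(),3).tolist())
E
python3 st.py
```

```text
4.7833 along -16.6 side -0.1 up 72.2 angle 26.41 r 162.3 F [ 5.9  2.3 -6. ] Fu 0.8 M [ 0.86 -0.74  0.03] w 0.456 60.9
[[-0.252, 0.968, 0.001], [0.968, 0.252, 0.003], [0.003, 0.001, -1.0]]
```

Tracking is clean, so I'll carry on.

Call:
arm_command:
  series:
    - {"translation":[-0.13,0,-0.25],"rot":[0,0,0],"claw":0.2}
    - {"translation":[-0.15,0,-0.24],"rot":[0,0,0],"claw":0.2}
    - {"translation":[-0.16,0,-0.23],"rot":[0,0,0],"claw":0.2}
    - {"translation":[-0.17,0,-0.22],"rot":[0,0,0],"claw":0.2}
    - {"translation":[-0.18,0,-0.21],"rot":[0,0,0],"claw":0.2}

```text
t: 5.2
eef_pos: [0.5243, 0.0172, 0.2106]
tcp_rot: [0.611, 0.791, 0.002, -0.001]
contact_force: [5.8, 5.1, -4.9]
grip_width: 0.458
grasp_force: 60.7
```

Call:
arm_command:
  series:
    - {"translation":[-0.19,0,-0.21],"rot":[0,0,0],"claw":0.2}
    - {"translation":[-0.21,0,-0.19],"rot":[0,0,0],"claw":0.2}
    - {"translation":[-0.21,0,-0.18],"rot":[0,0,0],"claw":0.2}
    - {"translation":[-0.22,0,-0.17],"rot":[0,0,0],"claw":0.2}
    - {"translation":[-0.23,0,-0.16],"rot":[0,0,0],"claw":0.2}

```text
t: 5.62
eef_pos: [0.5323, -0.0134, 0.238]
tcp_rot: [0.611, 0.792, 0.002, -0.002]
contact_force: [3.5, 4.7, -3.2]
grip_width: 0.454
grasp_force: 60.6
```

```bash
python3 st.py; python3 - <<'E'
from bench import viewer
import cv2,numpy as np
b=viewer.camera('side'); c=viewer.camera('scene')
f=lambda im,x,y:cv2.resize(im[y:y+225,x:x+300],(400,300),interpolation=2)
cv2.imwrite('pics/c4.png',np.hstack([f(b,160,120),f(c,180,90)])[:,:,::-1])
E
```

```text
5.6167 along -71.5 side -0.0 up 134.1 angle 55.99 r 161.8 F [ 3.5  4.7 -3.2] Fu 3.7 M [ 1.11 -0.46 -0.04] w 0.454 60.6
[[-0.253, 0.967, -0.0], [0.967, 0.253, 0.005], [0.005, 0.001, -1.0]]
```

View pics/c4.png

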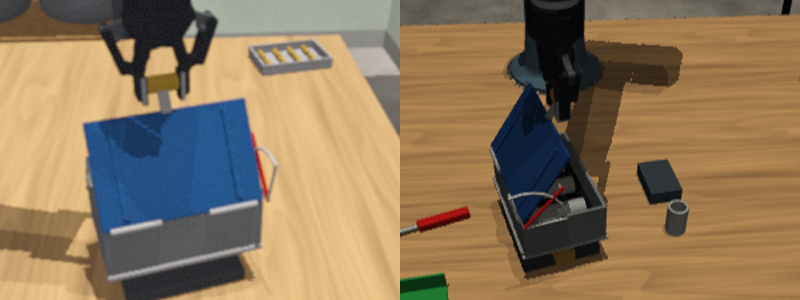

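The lid follows and is at about 56 deg, with the pads still on the bar ends.

Call:
arm_command:
  series:
    - {"translation":[-0.24,0,-0.15],"rot":[0,0,0],"claw":0.2}
    - {"translation":[-0.25,0,-0.13],"rot":[0,0,0],"claw":0.2}
    - {"translation":[-0.26,0,-0.12],"rot":[0,0,0],"claw":0.2}
    - {"translation":[-0.26,0,-0.11],"rot":[0,0,0],"claw":0.2}
    - {"translation":[-0.27,0,-0.09],"rot":[0,0,0],"claw":0.2}

```text
t: 6.13
eef_pos: [0.5421, -0.0506, 0.2566]
tcp_rot: [0.611, 0.792, 0.002, -0.001]
contact_force: [2.1, 6.0, 2.2]
grip_width: 0.459
grasp_force: 62.0
```

Call:
arm_command:
  series:
    - {"translation":[-0.27,0,-0.08],"rot":[0,0,0],"claw":0.2}
    - {"translation":[-0.27,0,-0.07],"rot":[0,0,0],"claw":0.2}
    - {"translation":[-0.28,0,-0.05],"rot":[0,0,0],"claw":0.2}
    - {"translation":[-0.28,0,-0.04],"rot":[0,0,0],"claw":0.2}
    - {"translation":[-0.28,0,-0.02],"rot":[0,0,0],"claw":0.2}

```text
t: 6.55
eef_pos: [0.5528, -0.0911, 0.2646]
tcp_rot: [0.611, 0.792, 0.001, -0.001]
contact_force: [2.8, 5.0, 2.7]
grip_width: 0.456
grasp_force: 62.8
```

Call:
arm_command:
  series:
    - {"translation":[-0.28,0,-0.01],"rot":[0,0,0],"claw":0.2}
    - {"translation":[-0.24,0,0.01],"rot":[0,0,0],"claw":0.2}
    - {"translation":[-0.14,0,0.01],"rot":[0,0,0],"claw":0.2}
    - {"translation":[-0.14,0,0.01],"rot":[0,0,0],"claw":0.2}
    - {"translation":[-0.14,0,0.02],"rot":[0,0,0],"claw":0.2}

```text
t: 6.97
eef_pos: [0.5602, -0.1194, 0.2636]
tcp_rot: [0.611, 0.791, 0.001, 0.0]
contact_force: [4.1, 3.3, 4.8]
grip_width: 0.46
grasp_force: 64.4
```

```bash
python3 st.py
```

```text
6.9667 along -181.1 side 0.1 up 159.7 angle 96.81 r 160.8 F [4.1 3.3 4.8] Fu 2.2 M [ 1.08 -0.46 -0.03] w 0.46 64.4
[[-0.253, 0.967, 0.001], [0.967, 0.253, 0.001], [0.0, 0.002, -1.0]]
```

Call:
arm_command:
  series:
    - {"translation":[-0.12,0,0.01],"rot":[0,0,0],"claw":0.2}
    - {"translation":[-0.12,0,0.02],"rot":[0,0,0],"claw":0.2}
    - {"translation":[-0.1,0,0.01],"rot":[0,0,0],"claw":0.2}
    - {"translation":[-0.1,0,0.02],"rot":[0,0,0],"claw":0.2}
    - {"translation":[-0.06,0,0.01],"rot":[0,0,0],"claw":0.2}

```text
t: 7.38
eef_pos: [0.564, -0.1339, 0.2611]
tcp_rot: [0.611, 0.791, 0.001, 0.0]
contact_force: [4.0, 4.2, 0.6]
grip_width: 0.455
grasp_force: 64.7
```

```bash
python3 st.py
```

```text
7.3833 along -196.0 side 0.2 up 157.2 angle 102.2 r 160.9 F [4.  4.2 0.6] Fu 3.0 M [ 1.05 -0.41  0.05] w 0.455 64.7
[[-0.253, 0.968, 0.001], [0.968, 0.253, 0.001], [0.0, 0.002, -1.0]]
```

Call:
arm_command:
  series:
    - {"translation":[-0.05,0,0.01],"rot":[0,0,0],"claw":0.2}
    - {"translation":[-0.05,0,0.01],"rot":[0,0,0],"claw":0.2}
    - {"translation":[-0.04,0,0.01],"rot":[0,0,0],"claw":0.2}
    - {"translation":[-0.04,0,0.01],"rot":[0,0,0],"claw":0.2}
    - {"translation":[-0.04,0,0.01],"rot":[0,0,0],"claw":0.2}

```text
t: 7.8
eef_pos: [0.5656, -0.14, 0.2596]
tcp_rot: [0.611, 0.792, 0.001, 0.0]
contact_force: [5.0, 3.5, 2.2]
grip_width: 0.457
grasp_force: 65.3
```

```bash
python3 st.py
```

```text
7.8 along -202.4 side 0.2 up 155.7 angle 104.53 r 160.9 F [5.  3.5 2.2] Fu 2.1 M [ 1.19 -0.45 -0.01] w 0.457 65.3
[[-0.253, 0.967, 0.001], [0.967, 0.253, 0.001], [0.001, 0.002, -1.0]]
```

Call:
arm_command:
  series:
    - {"translation":[-0.03,0,0.01],"rot":[0,0,0],"claw":0.2}
    - {"translation":[-0.03,0,0.01],"rot":[0,0,0],"claw":0.2}
    - {"translation":[-0.02,0,0],"rot":[0,0,0],"claw":0.2}
    - {"translation":[0,0,0],"rot":[0,0,0],"claw":0.2}
    - {"translation":[0,0,0],"rot":[0,0,0],"claw":0.2}

```text
t: 8.22
eef_pos: [0.5662, -0.1423, 0.259]
tcp_rot: [0.611, 0.792, 0.001, 0.0]
contact_force: [4.1, 3.6, 1.6]
grip_width: 0.461
grasp_force: 65.5
```

```bash
python3 st.py
```

```text
8.2167 along -204.8 side 0.2 up 155.1 angle 105.41 r 160.9 F [4.1 3.6 1.6] Fu 2.4 M [ 1.07 -0.54 -0.05] w 0.461 65.5
[[-0.253, 0.967, 0.001], [0.967, 0.253, 0.001], [0.0, 0.002, -1.0]]
```

Call:
arm_command:
  series:
    - {"translation":[-0.03,0,0.01],"rot":[0,0,0],"claw":0.2}
    - {"translation":[-0.03,0,0.01],"rot":[0,0,0],"claw":0.2}
    - {"translation":[-0.03,0,0.01],"rot":[0,0,0],"claw":0.2}
    - {"translation":[0,0,0],"rot":[0,0,0],"claw":0.2}
    - {"translation":[0,0,0],"rot":[0,0,0],"claw":0.2}

```text
t: 8.63
eef_pos: [0.5669, -0.1451, 0.2581]
tcp_rot: [0.611, 0.792, 0.001, 0.0]
contact_force: [5.8, 3.2, 1.5]
grip_width: 0.453
grasp_force: 65.8
```

```bash
python3 st.py
```

```text
8.6333 along -207.6 side 0.2 up 154.2 angle 106.47 r 160.8 F [5.8 3.2 1.5] Fu 1.6 M [ 0.96 -0.47 -0.02] w 0.453 65.8
[[-0.253, 0.967, 0.001], [0.967, 0.253, 0.0], [0.0, 0.001, -1.0]]
```

```bash
python3 - <<'E'
from bench import viewer
import cv2,numpy as np
a=viewer.camera('wrist');b=viewer.camera('side'); c=viewer.camera('scene')
f=lambda im,x,y:cv2.resize(im[y:y+150,x:x+200],(400,300),interpolation=2)
cv2.imwrite('pics/c5.png',np.vstack([np.hstack([f(b,210,160),f(c,210,120)]),np.hstack([cv2.resize(a,(400,300)),f(a,220,250)])])[:,:,::-1])
E
```

```text
(no output)
```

View pics/c5.png

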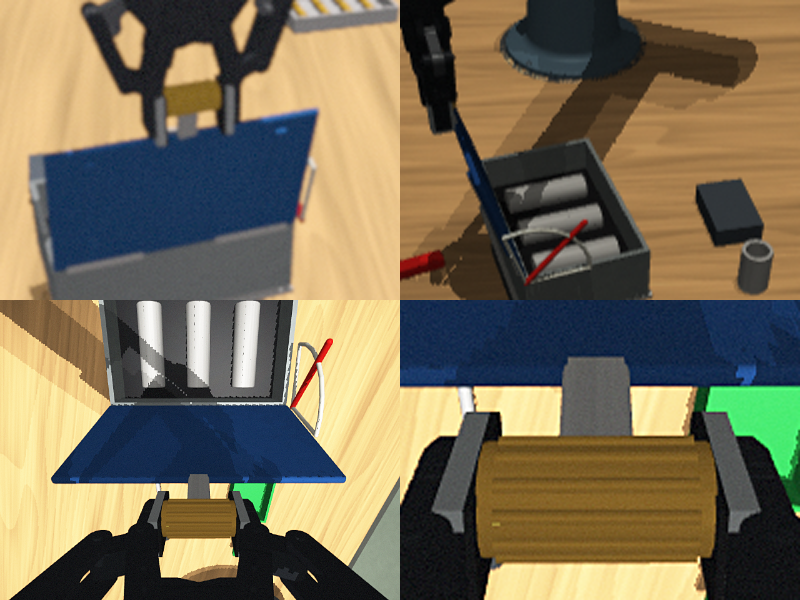

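The lid is past vertical and gripped squarely, but I feel no stop yet. I'll keep creeping back.

Call:
arm_command:
  series:
    - {"translation":[-0.04,0,0.01],"rot":[0,0,0],"claw":0.2}
    - {"translation":[-0.04,0,0.01],"rot":[0,0,0],"claw":0.2}
    - {"translation":[-0.03,0,0.01],"rot":[0,0,0],"claw":0.2}
    - {"translation":[0,0,0],"rot":[0,0,0],"claw":0.2}
    - {"translation":[0,0,0],"rot":[0,0,0],"claw":0.2}

```text
t: 9.2
eef_pos: [0.5673, -0.1462, 0.2577]
tcp_rot: [0.611, 0.792, 0.002, -0.002]
contact_force: [-0.7, 11.5, 6.7]
grip_width: 0.458
grasp_force: 66.3
```

```bash
python3 st.py
```

```text
9.2 along -208.8 side 0.2 up 153.8 angle 106.9 r 160.8 F [-0.7 11.5  6.7] Fu 11.3 M [ 2.06  0.09 -0.12] w 0.458 66.3
[[-0.254, 0.967, -0.0], [0.967, 0.254, 0.005], [0.005, 0.001, -1.0]]
```

The stop is reached: 11 N along the swing and the motion has stalled. The lid starts down again.

```bash
python3 - <<'E'
import numpy as np
a=np.r_[106.9,106,104.5,102,99,96:65:-3,63,60,57,54.5,52,50,48.5,47.5,46.5,46]
r=np.radians(a)
for i in range(1,len(a)): print(a[i],round(5.367*(np.cos(r[i])-np.cos(r[i-1])),2),round(-5.367*(np.sin(r[i])-np.sin(r[i-1])),2),'\n' if i%5==0 else '',end='; ')
E
```

```text
106.0 0.08 -0.02 ; 104.5 0.14 -0.04 ; 102.0 0.23 -0.05 ; 99.0 0.28 -0.05 ; 96.0 0.28 -0.04 
; 93.0 0.28 -0.02 ; 90.0 0.28 -0.01 ; 87.0 0.28 0.01 ; 84.0 0.28 0.02 ; 81.0 0.28 0.04 
; 78.0 0.28 0.05 ; 75.0 0.27 0.07 ; 72.0 0.27 0.08 ; 69.0 0.26 0.09 ; 66.0 0.26 0.11 
; 63.0 0.25 0.12 ; 60.0 0.25 0.13 ; 57.0 0.24 0.15 ; 54.5 0.19 0.13 ; 52.0 0.19 0.14 
; 50.0 0.15 0.12 ; 48.5 0.11 0.09 ; 47.5 0.07 0.06 ; 46.5 0.07 0.06 ; 46.0 0.03 0.03 
;
```

Call:
arm_command:
  series:
    - {"translation":[0.08,0,-0.02],"rot":[0,0,0],"claw":0.2}
    - {"translation":[0.14,0,-0.04],"rot":[0,0,0],"claw":0.2}
    - {"translation":[0.23,0,-0.05],"rot":[0,0,0],"claw":0.2}
    - {"translation":[0.28,0,-0.05],"rot":[0,0,0],"claw":0.2}
    - {"translation":[0.28,0,-0.04],"rot":[0,0,0],"claw":0.2}

```text
t: 9.62
eef_pos: [0.5605, -0.1208, 0.2632]
tcp_rot: [0.611, 0.791, -0.001, 0.003]
contact_force: [7.5, -1.9, 0.7]
grip_width: 0.461
grasp_force: 64.8
```

Call:
arm_command:
  series:
    - {"translation":[0.28,0,-0.02],"rot":[0,0,0],"claw":0.2}
    - {"translation":[0.28,0,-0.01],"rot":[0,0,0],"claw":0.2}
    - {"translation":[0.28,0,0.01],"rot":[0,0,0],"claw":0.2}
    - {"translation":[0.28,0,0.02],"rot":[0,0,0],"claw":0.2}
    - {"translation":[0.28,0,0.04],"rot":[0,0,0],"claw":0.2}

```text
t: 10.03
eef_pos: [0.5498, -0.0798, 0.263]
tcp_rot: [0.611, 0.791, -0.001, 0.003]
contact_force: [4.4, -0.9, 4.0]
grip_width: 0.456
grasp_force: 63.3
```

```bash
python3 st.py
```

```text
10.0333 along -140.1 side 0.1 up 159.1 angle 82.16 r 160.6 F [ 4.4 -0.9  4. ] Fu -1.9 M [-0.54 -0.63  0.03] w 0.456 63.3
[[-0.253, 0.968, 0.003], [0.968, 0.253, -0.004], [-0.005, 0.002, -1.0]]
```

Call:
arm_command:
  series:
    - {"translation":[0.28,0,0.05],"rot":[0,0,0],"claw":0.2}
    - {"translation":[0.27,0,0.07],"rot":[0,0,0],"claw":0.2}
    - {"translation":[0.27,0,0.08],"rot":[0,0,0],"claw":0.2}
    - {"translation":[0.26,0,0.09],"rot":[0,0,0],"claw":0.2}
    - {"translation":[0.26,0,0.11],"rot":[0,0,0],"claw":0.2}

```text
t: 10.45
eef_pos: [0.5391, -0.0392, 0.2508]
tcp_rot: [0.611, 0.792, 0.0, 0.001]
contact_force: [2.5, 0.9, 5.1]
grip_width: 0.457
grasp_force: 62.5
```

Call:
arm_command:
  series:
    - {"translation":[0.25,0,0.12],"rot":[0,0,0],"claw":0.2}
    - {"translation":[0.25,0,0.13],"rot":[0,0,0],"claw":0.2}
    - {"translation":[0.24,0,0.15],"rot":[0,0,0],"claw":0.2}
    - {"translation":[0.19,0,0.13],"rot":[0,0,0],"claw":0.2}
    - {"translation":[0.19,0,0.14],"rot":[0,0,0],"claw":0.2}

```text
t: 10.87
eef_pos: [0.5304, -0.0063, 0.23]
tcp_rot: [0.611, 0.792, 0.0, 0.0]
contact_force: [3.9, 1.5, 4.2]
grip_width: 0.459
grasp_force: 61.0
```

```bash
python3 st.py
```

```text
10.8667 along -64.1 side -0.0 up 126.1 angle 52.19 r 159.7 F [3.9 1.5 4.2] Fu 0.4 M [-0.05 -0.75  0.  ] w 0.459 61.0
[[-0.253, 0.967, 0.001], [0.967, 0.253, 0.0], [-0.0, 0.001, -1.0]]
```

Now at about 52 deg. Ease down to about 47, then measure the lid by vision.

Call:
arm_command:
  series:
    - {"translation":[0.15,0,0.11],"rot":[0,0,0],"claw":0.2}
    - {"translation":[0.1,0,0.08],"rot":[0,0,0],"claw":0.2}
    - {"translation":[0.07,0,0.05],"rot":[0,0,0],"claw":0.2}
    - {"translation":[0.05,0,0.04],"rot":[0,0,0],"claw":0.2}
    - {"translation":[0,0,0],"rot":[0,0,0],"claw":0.2}

```text
t: 11.28
eef_pos: [0.5277, 0.0041, 0.2208]
tcp_rot: [0.611, 0.792, 0.0, 0.0]
contact_force: [5.5, 1.2, 2.2]
grip_width: 0.458
grasp_force: 60.4
```

```bash
python3 st.py; python3 - <<'E'
from bench import viewer
import cv2,numpy as np
out=[]
for c,x,y in (('side',200,170),('scene',240,140)):
    im=viewer.camera(c); m=viewer.masks_of(c,'lid'); k=viewer.calibration(c)
    np.savez(f'{c}2.npz',im=im,**{a:np.array(b) for a,b in k.items()})
    if m:
        u=m[0]['pixels'].astype(np.uint8); cs,_=cv2.findContours(u,0,2); h=max(cs,key=cv2.contourArea)
        print(c,round(m[0]['p'],2),cv2.approxPolyDP(h,3,True)[:,0].tolist())
    out.append(cv2.resize(im[y:y+150,x:x+133],None,fx=3,fy=3,interpolation=cv2.INTER_CUBIC))
cv2.imwrite('pics/c6.png',np.hstack(out)[:,:,::-1])
E
```

```text
11.2833 along -53.4 side -0.0 up 116.9 angle 47.11 r 159.5 F [5.5 1.2 2.2] Fu -0.2 M [-0.26 -1.06 -0.03] w 0.458 60.4
[[-0.253, 0.967, 0.001], [0.967, 0.253, 0.0], [-0.0, 0.001, -1.0]]
side 0.84 [[340, 197], [287, 204], [284, 193], [290, 182], [281, 179], [270, 183], [277, 206], [223, 215], [237, 292], [354, 269]]
scene 0.59 [[305, 164], [304, 173], [298, 177], [284, 157], [248, 198], [263, 236], [294, 236], [316, 213], [301, 185]]
```

View pics/c6.png

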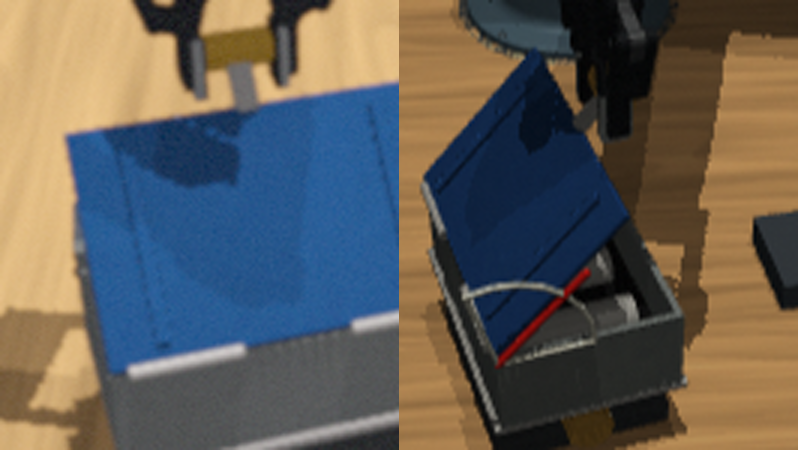

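The side view shows the lid's front corners at (223,215) and (340,197). The scene view shows the lid edge near the red line. Next I'll fit the angle, checking the method against the shut pictures.

```bash
cat > ang.py <<'E'
import numpy as np
from fit import *
C0=dict(C)
o2=dict(side=dict(fl=(223,215),rl=(237,292),rr=(354,269),fr=(340,197)),
        scene=dict(fl=(284,157),rl=(248,198),fr=(316,213),rr=(273.6,260.5)))
o1={c:{n:p for n,p in obs[c].items() if n!='grip'} for c in ('side','scene')}
def r(v,a,o,cs):
    T=R.from_euler('y',a); out=[]
    for c in cs: out.append((project(cam[c],world(v,T.apply([C0[n] for n in o[c]])))-np.array(list(o[c].values()))).ravel())
    return np.concatenate(out)
for cs in (['side','scene'],['side'],['scene']):
    s=least_squares(lambda p:np.r_[r(p[:4],p[4],o1,cs),r(p[:4],p[5],o2,cs)],[.554,-.1,.126,-1.315,0,.8],loss='soft_l1',f_scale=2,x_scale=[.01]*3+[.05]*3)
    f=least_squares(lambda p:r(s.x[:4],p[0],o2,cs),[.8])
    C_=np.linalg.pinv(s.jac.T@s.jac)
    print(cs,np.round(s.x[:4],4),'shut',np.degrees(s.x[4]).round(2),'now',np.degrees(s.x[5]).round(2),'sd/px',np.degrees(np.sqrt(C_[5,5])).round(2))
    print(np.round(r(s.x[:4],s.x[5],o2,cs).reshape(-1,2),1).tolist())
E
python3 ang.py
```

```text
['side', 'scene'] [ 0.5555 -0.096   0.1252 -1.3164] shut -0.69 now 46.03 sd/px 0.98
[[-1.7, -0.3], [-0.2, 3.3], [3.5, 1.9], [0.0, -1.0], [1.4, -0.9], [0.2, 1.3], [0.4, -0.7], [-1.8, -0.8]]
['side'] [ 0.5545 -0.0795  0.1137 -1.317 ] shut -0.1 now 48.62 sd/px 2.86
[[-0.1, -0.1], [0.8, 2.3], [1.4, 1.5], [-0.7, -0.4]]
['scene'] [ 0.5358 -0.0974  0.1099 -1.3089] shut -3.28 now 45.37 sd/px 1.08
[[0.9, 0.5], [0.2, 1.4], [-0.5, -1.0], [-1.8, -2.5]]
```

The estimates agree on about 46.6 deg, so I'll come down 1.6 deg.

Call:
arm_command:
  series:
    - {"translation":[0.03,0,0.03],"rot":[0,0,0],"claw":0.2}
    - {"translation":[0.04,0,0.04],"rot":[0,0,0],"claw":0.2}
    - {"translation":[0.03,0,0.03],"rot":[0,0,0],"claw":0.2}
    - {"translation":[0,0,0],"rot":[0,0,0],"claw":0.2}
    - {"translation":[0,0,0],"rot":[0,0,0],"claw":0.2}

```text
t: 11.9
eef_pos: [0.5269, 0.0069, 0.218]
tcp_rot: [0.611, 0.792, 0.0, 0.0]
contact_force: [6.2, 1.3, 1.7]
grip_width: 0.459
grasp_force: 60.3
```

```bash
python3 st.py; python3 - <<'E'
from bench import viewer
import cv2,numpy as np
from fit import *
im=viewer.camera('scene'); k=viewer.calibration('scene')
I=im.astype(int); roi=np.zeros(im.shape[:2],bool); roi[205:275,262:345]=True
red=roi&(I[:,:,0]>90)&(I[:,:,0]>2.2*I[:,:,1])&(I[:,:,0]>2*I[:,:,2])
p=np.argwhere(red)[:,::-1].astype(np.float32); l=cv2.fitLine(p,cv2.DIST_HUBER,0,.01,.01).ravel()
print('red',len(p),p.min(0),p.max(0),np.degrees(np.arctan2(-l[1],l[0])))
# blue edge: rightmost blue pixel per row below front corner
blue=(I[:,:,2]>1.5*I[:,:,0])&(I[:,:,2]>1.25*I[:,:,1])&(I[:,:,2]>35)
e=[]
for y in range(200,258):
    xs=np.where(blue[y,240:330])[0]
    if len(xs): e.append((240+xs.max(),y))
print(e[::3])
v=np.array([.5550,-.0975,.1260,-1.3155])
for a in (41,43,45,47,49):
    T=R.from_euler('y',np.radians(a))
    f=lambda y,z,r0,r1:(lambda q:np.degrees(np.arctan2(-(q[1]-q[0])[1],(q[1]-q[0])[0])).round(2))(project(k,world(v,T.apply([(-r0,y,z),(-r1,y,z)]))))
    print(a,'edge img angle top',f(.1,.003,.05,.13),'bottom',f(.1,-.003,.05,.13),'line',f(.103,0,.0,.09))
x,y=230,140
cv2.imwrite('pics/c7.png',cv2.resize(im[y:y+140,x:x+130],None,fx=4,fy=4,interpolation=cv2.INTER_CUBIC)[:,:,::-1])
E
```

```text
11.9 along -50.5 side -0.1 up 114.1 angle 45.66 r 159.5 F [6.2 1.3 1.7] Fu -0.3 M [-0.15 -0.93 -0.06] w 0.459 60.3
[[-0.253, 0.967, 0.001], [0.967, 0.253, 0.0], [-0.0, 0.001, -1.0]]
red 81 [273. 229.] [303. 261.] 46.230618
[(np.int64(311), 200), (np.int64(312), 203), (np.int64(314), 206), (np.int64(316), 209), (np.int64(317), 212), (np.int64(314), 215), (np.int64(311), 218), (np.int64(308), 221), (np.int64(306), 224), (np.int64(303), 227), (np.int64(299), 230), (np.int64(296), 233), (np.int64(282), 236), (np.int64(290), 239), (np.int64(287), 242), (np.int64(284), 245), (np.int64(281), 248), (np.int64(278), 251), (np.int64(275), 254), (np.int64(272), 257)]
41 edge img angle top 42.76 bottom 42.68 line 42.69
43 edge img angle top 44.36 bottom 44.27 line 44.27
45 edge img angle top 45.98 bottom 45.89 line 45.89
47 edge img angle top 47.64 bottom 47.54 line 47.55
49 edge img angle top 49.34 bottom 49.23 line 49.24
```

View pics/c7.png

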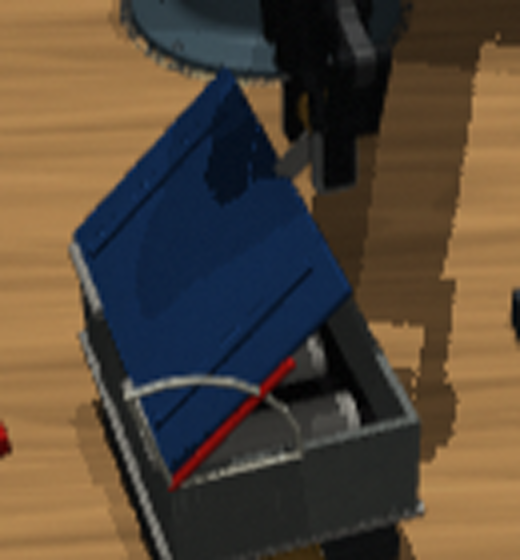

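The lid's end edge runs almost exactly along the red line. I'll do one sub-pixel check of the offset between edge and line, reusing the picture via a new frame.

```bash
python3 - <<'E'
from bench import viewer
import cv2,numpy as np
from fit import *
k=viewer.calibration('scene')
I=np.mean([viewer.camera('scene').astype(float) for _ in range(4)],0)
roi=np.zeros(I.shape[:2],bool); roi[205:275,262:345]=True
red=roi&(I[:,:,0]>90)&(I[:,:,0]>2.2*I[:,:,1])&(I[:,:,0]>2*I[:,:,2])
l=cv2.fitLine(np.argwhere(red)[:,::-1].astype(np.float32),cv2.DIST_HUBER,0,.01,.01).ravel()
d=l[:2]*np.sign(l[0]); n=np.array([d[1],-d[0]]); n*=np.sign(-n[1]) ; o=l[2:]   # n points up-left
E=[]
B=I[:,:,2]-I[:,:,0]
for y in range(214,227):
    row=B[y,295:325]; xs=np.arange(295,325); j=[i for i in range(29) if row[i]>20>=row[i+1]]
    if j: i=j[-1]; E.append((xs[i]+(row[i]-20)/(row[i]-row[i+1]),y))
E=np.array(E); print(np.round(E,1).tolist()); print('meas (t,offset)',np.round(np.c_[(E-o)@d,(E-o)@n],2).tolist())
v=np.array([.5550,-.0975,.1260,-1.3155])
q=project(k,world(v,R.from_euler('y',np.pi/4).apply([(-.0,.103,0),(-.09,.103,0)])))
print('pred line',q.round(1).tolist(),'red ends',np.argwhere(red)[:,::-1].min(0),np.argwhere(red)[:,::-1].max(0))
D=(q[1]-q[0])/np.linalg.norm(q[1]-q[0]); N=np.array([D[1],-D[0]]); N*=np.sign(-N[1])
for a in (42,43,44,45,46,47,48):
    T=R.from_euler('y',np.radians(a))
    print(a,[((project(k,world(v,T.apply([(-r,.1,z)])))[0]-q[0])@N).round(2) for r in (.1,.125) for z in (-.003,.003)])
E
```

```text
[[316.2, 214.0], [315.3, 215.0], [314.3, 216.0], [313.4, 217.0], [312.3, 218.0], [311.4, 219.0], [310.4, 220.0], [309.4, 221.0], [308.3, 222.0], [307.3, 223.0], [306.2, 224.0], [305.3, 225.0], [304.3, 226.0]]
meas (t,offset) [[42.49, 0.84], [41.14, 0.8], [39.76, 0.8], [38.38, 0.8], [36.96, 0.83], [35.55, 0.85], [34.2, 0.82], [32.76, 0.87], [31.29, 0.96], [29.86, 1.01], [28.34, 1.15], [26.99, 1.11], [25.61, 1.11]]
pred line [[272.6, 260.8], [303.6, 228.8]] red ends [273 229] [303 261]
42 [np.float64(-2.26), np.float64(0.16), np.float64(-2.81), np.float64(-0.38)]
43 [np.float64(-1.56), np.float64(0.86), np.float64(-1.93), np.float64(0.51)]
44 [np.float64(-0.86), np.float64(1.57), np.float64(-1.04), np.float64(1.41)]
45 [np.float64(-0.15), np.float64(2.29), np.float64(-0.15), np.float64(2.31)]
46 [np.float64(0.55), np.float64(3.0), np.float64(0.74), np.float64(3.21)]
47 [np.float64(1.26), np.float64(3.71), np.float64(1.63), np.float64(4.11)]
48 [np.float64(1.97), np.float64(4.43), np.float64(2.53), np.float64(5.01)]
```

```bash
python3 - <<'E'
from bench import viewer
import numpy as np
I=np.mean([viewer.camera('scene').astype(float) for _ in range(4)],0)
# average profile perpendicular to edge, aligned along the edge direction
import cv2
d=np.array([.692,-.722]); n=np.array([-.722,-.692]); o=np.array([316.2,214.0])
for s in np.arange(-3,7,.5):
    P=np.array([o-d*t+n*s for t in np.arange(2,13,.5)],np.float32)
    c=cv2.remap(I.astype(np.float32),P[:,:1].copy(),P[:,1:].copy(),1).reshape(-1,3).mean(0)
    print(s,c.round(0))
E
```

```text
-3.0 [23. 24. 23.]
-2.5 [23. 24. 23.]
-2.0 [24. 24. 23.]
-1.5 [25. 25. 25.]
-1.0 [23. 25. 25.]
-0.5 [18. 22. 27.]
0.0 [13. 21. 32.]
0.5 [11. 23. 41.]
1.0 [12. 28. 52.]
1.5 [15. 34. 63.]
2.0 [16. 38. 70.]
2.5 [17. 39. 73.]
3.0 [17. 40. 74.]
3.5 [17. 40. 74.]
4.0 [17. 40. 74.]
4.5 [17. 40. 75.]
5.0 [18. 40. 75.]
5.5 [17. 40. 75.]
6.0 [17. 40. 75.]
6.5 [18. 40. 75.]
```

The edge profile shows the end face's bottom edge at +0.2 px and its top edge at +2.0 px from the red line. That puts the lid at 45.0 ± 0.5 deg, and the kinematic estimate is consistent with it. The grip is firm, so I'll hand in.

```bash
python3 st.py; python3 -c "
from bench import bot
print(bot.finish_job())"
```

```text
12.35 along -50.5 side -0.0 up 114.1 angle 45.68 r 159.5 F [5.  2.5 1.7] Fu 1.1 M [-0.12 -0.92 -0.04] w 0.459 60.3
[[-0.253, 0.967, 0.001], [0.967, 0.253, 0.0], [0.0, 0.001, -1.0]]
the job is handed in; nothing more can be done
None
```

I swung the lid back onto its stop, lowered it to about 45 degrees (level with the red line, within about half a degree by camera) and handed in with the gripper still holding the brass grip at about 60 N.

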